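Size an unmarked press plunger in the ring stand

ROBOT

A 7-joint arm with a two-finger parallel gripper is mounted at the origin on the work surface. World frame = base frame: x ahead of the robot, y to its left, z up, the work surface at z = 0. Lengths are in m, angles in rad, forces in N, time in s.
With the tool pointing down it reaches from about 0.425 to 0.925 m from the base axis. Payload 6.8 kg.
Tool frame: the origin (TCP) lies midway between the tips of the shut fingers; the grasp point (between the pads) lies 19 mm behind it; x points along the fingers, y is the direction in which the jaws open and shut, and the axes are right-handed (so a half turn about x gives the same grasp; the last joint's range is limited). The gripper opens to 85 mm and grips with 20 to 120 N. Pads are 22 mm wide; open, the fingers measure 114 mm over their backs; the gripper's body (76 mm by 85 mm) begins 54 mm behind the grasp point. The pads swing forward as they close: fully open they stand 13 mm farther back than shut.
Start: joints at [-1.315, 0.477, 0.022, 1.555, -0.011, 1.109, -0.083], TCP at [0.24, 0.631, 0.231] pointing down, gripper open.
Joint ranges: [-2.96, 2.96], [-0.34, 2.1], [-1.41, 1.46], [0.24, 2.44], [-1.37, 4.51], [0.17, 1.92], [-2.96, 2.96]. Speed limits (rad/s): [2.39, 2.39, 3.14, 3.14, 3.14, 3.14, 3.14].

INTERFACE

Orientations are given as a rotation vector (axis times angle).
In Python, from bench import r, viewer, nets gives the robot as it stands.
- The arm moves only by the shell command python3 -m pendant 'ROWS' [FORCE]. ROWS is JSON, one flat list of numbers, 5 for each row, row after row: the finger opening in mm, from 0 to 85.4, then the shift along the tool's x, y, z in mm, then the turn about the tool's x in rad. A call has 1 to 20 rows; each row shifts and turns the commanded pose from where the row before left it, along the tool's axes as they then stand; what a row does not reach is not made up. A row lasts 1/8 s, in which the tool goes at most 62.5 mm and 10.7 degrees, less where a joint would pass 70% of its speed; a pose out of reach is approached as far as the arm can. A call with a gripper value outside its range is refused whole. The fingers move at their own pace and stop on an object; FORCE is the grip in N (left out, the last holds). Time passes only in rows, so rows that do not move let the fingers close. It gives the time, the measured TCP pose, the force and the opening at its end, in the units of the state.
- r.get_obs(): the state, without advancing time (a new reading comes with each control period).
- viewer.grab_frame(name): name is "scene" or "top" or "wrist"; returns (picture, depth): 384x512x3 uint8, red, green, blue; 384x512 float32, m along the optical axis (not along the pixel's ray), 0 where there is no reading.
- viewer.calibration(name): a dict with "mtx" (3x3 intrinsics, pixels), "world_to_cam" (4x4, takes a point from world to camera coordinates). Camera axes: x right, y up, looking along -z (the intrinsics and any distortion apply to the point x, -y, -z); pixel columns grow to the right and rows downward; lengths in m; the calibration is good to about 2 mm. A picture is of the moment at which its call begins: read the wrist's pose just before it. calibration takes no time and is no camera call; for the wrist camera it gives the pose at the moment of the call.
- r.hand_in(): hands the job in, once; it reports no verdict.
Trained networks look in the newest picture that a camera, given by its name, has taken for a name from the list of things; names that differ only in an ending like _2 or _b are one class to them, and where a whole thing is asked for, a point or a joint stands for the part that bears it (a point fixed in the world has none). Each returns a list of dicts, best first, with "score" (0 to 1); they miss things now and then, are a little off and sometimes report something else, mostly with a low value. They report only what shows in the picture. A call takes as long as a camera call. They do not tell look-alikes from the thing itself.
- nets.look_for(name, camera): "location" ([x, y, z] in m, in world coordinates, good to about 4 mm: the middle of the surface that is visible of it).
- nets.silhouettes(name, camera): "mask" (384x512 bool, what is visible of it).
The state is a dict: "clock": time; "joints": joint angles; "qvel": joint speeds; "tau": joint torques, N m; "tcp_pos": TCP position; "orientation": TCP orientation; "contact_force": force on the tool from outside, world axes, zero at the start; "moment": the same for the moment, N m; "grip_width": finger opening in m.
Only numpy, scipy, OpenCV 4.12 (cv2) and the standard library are available. Lean on these libraries where they do the work, as an engineer would, in place of code of your own. Each camera call takes 0.05 s, during which the arm holds its last target. There are 200 camera calls.

TASK

The plunger standing on the blue-lined tray belongs to the denture injection press, but nobody knows which cartridge size it fits. Start at the widest ring of the sizing stand and try it gently in one ring after the next, lowering it right through each ring it fits, until a ring stops it; then go back and leave it fully seated, collar down, in the tightest ring it went through. Leave the two plungers in the wooden block, the stone cast and the mixing bowl alone.

Things in the scene. Friction and masses are not known exactly. Their poses are not given: they have to be found in the camera images.
- tray: Parts tray, white with a blue lining, 118 x 118 mm, fixed; rim 11 mm high. Origin at the centre of its underside; its floor, on which one plunger stands upright, is 4 mm higher. z is up.
- stand: Sizing stand, fixed: an aluminium bar 250 x 50 mm on two end plates over an 80 x 250 mm base, with four steel rings in a row along its y axis, 58 mm from centre to centre, the widest at the -y end. Origin: centre of its underside, z up; ring mouths are 70 mm up, with 51 mm free under the rings. The bar rests on black rubber bushes that give about 1 mm per 10 N, 5 mm at most.
- ring1 (a point): Centre of the mouth (top face) of the first and widest ring, bore 30 mm. Every ring is 14 mm high (mouth to underside), open below, 42 mm outside; its mouth stands 4 mm proud of the bar. z points up, out of the mouth; y points along the row towards the smaller rings.
- ring2 (a point): Centre of the mouth of the second ring, bore 26 mm; otherwise as ring1.
- ring3 (a point): Centre of the mouth of the third ring, bore 22 mm; otherwise as ring1.
- ring4 (a point): Centre of the mouth of the fourth and narrowest ring, bore 18 mm; otherwise as ring1.
- plunger_a_mid (a point): A steel press plunger, upright, 0.25 to 0.5 kg; this point is on its axis half-way up, 48 mm above its foot, z up the axis. From the foot: round shank 0 to 45 mm (edge chamfered 1 mm), dark collar 44 mm across from 45 to 50 mm, brass spigot 22 mm across from 50 to 96 mm, to grip it by. One of three; any one of them may stand on the tray, the other two in the wooden block.
- plunger_b_mid (a point): Another plunger; all as plunger_a but for the shank. The three shanks are 28.5, 24.5 and 20.5 mm across; which plunger has which is not known. So each passes ring1, none passes ring4, and there is 1.5 mm of play in the tightest ring it passes. Pressing a plunger on the stand with more than 30 N damages it.
- plunger_c_mid (a point): Another plunger; all as plunger_a but for the shank. The three shanks are 28.5, 24.5 and 20.5 mm across; which plunger has which is not known. So each passes ring1, none passes ring4, and there is 1.5 mm of play in the tightest ring it passes. Pressing a plunger on the stand with more than 30 N damages it.
- block: Wooden storage block, fixed, 140 x 70 x 30 mm, with two wells along its x axis in which the two other plungers stand. Origin at the centre of its underside. Leave it and them alone.
- cast_mid (a point): Stone cast of a lower jaw, horseshoe about 66 x 76 mm, 30 mm high, mint base and cream teeth, loose; this point is at its middle, 15 mm up. Leave alone.
- bowl_mid (a point): Green rubber mixing bowl, 96 mm across, 55 mm high, loose; this point is on its axis, half-way up. Leave alone.
Mind the look-alikes: they are no part of the job. Leave any red look-alike of the part that bears plunger_c_mid alone.

How it is judged:
On the way, in this order (a step that is already met when the one before it is completed fails the run):
1. The plunger is lowered right through the first, widest ring (its foot at least 13 mm below the ring's mouth) (((horizontal distance between plunger_a_mid and ring1 below 0.004 m and angle between plunger_a_mid's own z axis and vertical below 0.12 rad and z of plunger_a_mid in the frame of ring1 below 0.035 m) or (horizontal distance between plunger_b_mid and ring1 below 0.004 m and angle between plunger_b_mid's own z axis and vertical below 0.12 rad and z of plunger_b_mid in the frame of ring1 below 0.035 m) or (horizontal distance between plunger_c_mid and ring1 below 0.004 m and angle between plunger_c_mid's own z axis and vertical below 0.12 rad and z of plunger_c_mid in the frame of ring1 below 0.035 m))), for 0.1 s.
2. It is tried in the second ring: if it fits it goes right through, if not it is set down on the ring, centred and upright, and felt to be stopped (more than 1 N) (((horizontal distance between plunger_a_mid and ring2 below 0.006 m and angle between plunger_a_mid's own z axis and vertical below 0.12 rad and contact force between plunger_a and stand above 1 N and z of plunger_a_mid in the frame of ring2 above 0.042 m) or (horizontal distance between plunger_b_mid and ring2 below 0.004 m and angle between plunger_b_mid's own z axis and vertical below 0.12 rad and z of plunger_b_mid in the frame of ring2 below 0.035 m) or (horizontal distance between plunger_c_mid and ring2 below 0.004 m and angle between plunger_c_mid's own z axis and vertical below 0.12 rad and z of plunger_c_mid in the frame of ring2 below 0.035 m))), for 0.1 s.
3. Next: if the second ring stopped it, it is seated in the first ring; otherwise it is tried in the third ring in the same way (((horizontal distance between plunger_a_mid and ring1 below 0.003 m and angle between plunger_a_mid's own z axis and vertical below 0.12 rad and z of plunger_a_mid in the frame of ring1 below 0.005 m) or (horizontal distance between plunger_b_mid and ring3 below 0.006 m and angle between plunger_b_mid's own z axis and vertical below 0.12 rad and contact force between plunger_b and stand above 1 N and z of plunger_b_mid in the frame of ring3 above 0.042 m) or (horizontal distance between plunger_c_mid and ring3 below 0.004 m and angle between plunger_c_mid's own z axis and vertical below 0.12 rad and z of plunger_c_mid in the frame of ring3 below 0.035 m))), for 0.1 s.
4. Next: seated in the first ring it is let go; or, stopped by the third ring, it is seated in the second; or, through the third, it is tried in the fourth and stopped there (((horizontal distance between plunger_a_mid and ring1 below 0.003 m and angle between plunger_a_mid's own z axis and vertical below 0.12 rad and z of plunger_a_mid in the frame of ring1 below 0.005 m and distance between the grasp point and plunger_a_mid above 0.055 m) or (horizontal distance between plunger_b_mid and ring2 below 0.003 m and angle between plunger_b_mid's own z axis and vertical below 0.12 rad and z of plunger_b_mid in the frame of ring2 below 0.005 m) or (horizontal distance between plunger_c_mid and ring4 below 0.006 m and angle between plunger_c_mid's own z axis and vertical below 0.12 rad and contact force between plunger_c and stand above 1 N and z of plunger_c_mid in the frame of ring4 above 0.042 m))), for 0.1 s.
At the end, for the whole second after the job is handed in: The plunger from the tray stands upright and at rest in the tightest ring it passes, collar down on the ring (within 2 mm of fully home, within 3 mm of the ring's centre), released with the grasp point at least 55 mm from the plunger's middle; no plunger is left on the tray (((horizontal distance between plunger_a_mid and ring1 below 0.003 m and angle between plunger_a_mid's own z axis and vertical below 0.12 rad and z of plunger_a_mid in the frame of ring1 below 0.005 m and distance between the grasp point and plunger_a_mid above 0.055 m and linear speed of plunger_a below 0.02 m/s) or (horizontal distance between plunger_b_mid and ring2 below 0.003 m and angle between plunger_b_mid's own z axis and vertical below 0.12 rad and z of plunger_b_mid in the frame of ring2 below 0.005 m and distance between the grasp point and plunger_b_mid above 0.055 m and linear speed of plunger_b below 0.02 m/s) or (horizontal distance between plunger_c_mid and ring3 below 0.003 m and angle between plunger_c_mid's own z axis and vertical below 0.12 rad and z of plunger_c_mid in the frame of ring3 below 0.005 m and distance between the grasp point and plunger_c_mid above 0.055 m and linear speed of plunger_c below 0.02 m/s)) and horizontal distance between each of plunger_a_mid, plunger_b_mid, plunger_c_mid and tray above 0.075 m); the robot touches nothing.
It fails at once if The plunger is forced: more than 30 N between a plunger and the stand (contact force between any of plunger_a, plunger_b, plunger_c and stand above 30 N).
It fails at once if A second plunger is disturbed (two plungers moved by more than 15 mm) (distance of each of plunger_a_mid, plunger_b_mid from where it was at the start of the episode above 0.015 m or distance of each of plunger_b_mid, plunger_c_mid from where it was at the start of the episode above 0.015 m or distance of each of plunger_a_mid, plunger_c_mid from where it was at the start of the episode above 0.015 m).
It fails at once if The stone cast is moved by more than 20 mm (distance of cast_mid from where it was at the start of the episode above 0.02 m).
It fails at once if The mixing bowl is moved by more than 20 mm (distance of bowl_mid from where it was at the start of the episode above 0.02 m).
It also fails if it takes over 67 s, if anything falls off the work surface, if the arm or the gripper's body presses on something with over 40 N, if the wrist force passes 120 N, or if a joint passes its speed limit or range.

## Working session

There is one attempt and no reset: what is moved stays moved. The work goes in short steps, Python scripts to look and compute and a shell command to move; the robot and the scene stay as the last step left them, time stands still between calls to the robot, and variables do not carry over. Pictures are saved under pics/ and viewed, about 8 in all and at most 12, crops included, and the job is handed in when it is done.

```bash
mkdir -p pics; ls; cat > h.py <<'E'
import numpy as np, cv2
from scipy.spatial.transform import Rotation as R
from bench import r, viewer, nets
def world(cam, D, mask=None):
    c=viewer.calibration(cam); K=np.array(c["mtx"]); T=np.linalg.inv(np.array(c["world_to_cam"]))
    v,u=np.nonzero((D>0) if mask is None else (mask&(D>0))); z=D[v,u]
    p=np.stack([(u-K[0,2])/K[0,0]*z, -(v-K[1,2])/K[1,1]*z, -z, np.ones_like(z)])
    return (T@p)[:3].T, u, v
def pix(cam,P):
    c=viewer.calibration(cam); K=np.array(c["mtx"]); q=np.array(c["world_to_cam"])@np.append(P,1)
    return K[0,2]+K[0,0]*q[0]/-q[2], K[1,2]+K[1,1]*-q[1]/-q[2]
E
python3 - <<'E'
from h import *
s=r.get_obs(); print(s); print(R.from_rotvec(s["orientation"]).as_matrix().round(3))
print({k:viewer.calibration(k) for k in["top","scene"]})
ims=[]
for cam in ["top","scene"]:
    im,D=viewer.grab_frame(cam); np.savez(cam+"0.npz",im=im,D=D)
    cv2.imwrite(f"pics/{cam}0.png",cv2.resize(im[:,:,::-1],(800,600)))
    for n in ["tray","stand","ring1","ring4","plunger_a_mid","block","cast_mid","bowl_mid"]:
        for o in nets.look_for(n,cam): print(cam,n,round(o["score"],2),np.round(o["location"],3),np.round(pix(cam,o["location"])))
E
```

```text
pics
{'clock': 0.0, 'joints': array([-1.31510184,  0.47781966,  0.02233966,  1.5564864 , -0.01150861,
        1.109317  , -0.0831186 ]), 'qvel': array([-3.45589005e-04, -5.04072246e-04,  1.35387575e-03, -1.18520616e-03,
        9.57419535e-04,  1.76189073e-03, -7.35262631e-05]), 'tau': array([ 2.04350267e-04, -5.96423578e+01,  1.60738081e+00, -2.81204742e+01,
        1.23418905e-02,  9.14461358e-03,  7.13827461e-06]), 'tcp_pos': array([0.23997427, 0.63024021, 0.23029786]), 'orientation': array([ 0.28395582,  1.55209413, -0.28693915]), 'contact_force': array([ 0.31784289,  0.5238953 , -0.21239277]), 'moment': array([ 0.0051634 ,  0.00103521, -0.04522822]), 'grip_width': 0.08521992767242322}
[[-0.001  0.356  0.935]
 [-0.002  0.935 -0.356]
 [-1.    -0.002  0.   ]]
{'top': {'mtx': array([[375.96799604,   0.        , 255.88934902],
       [  0.        , 375.96799604, 195.56908129],
       [  0.        ,   0.        ,   1.        ]]), 'world_to_cam': array([[-0.02720251, -0.99947823, -0.01741543, -0.00392154],
       [ 0.9933414 , -0.02897839,  0.1115039 , -0.61221749],
       [-0.1119504 
[... 637 characters left out ...]
op stand 0.84 [0.586 0.031 0.062] [235. 205.]
top ring1 0.97 [0.591 0.039 0.065] [231. 204.]
top ring4 0.97 [0.591 0.039 0.065] [231. 204.]
top plunger_a_mid 0.8 [0.602 0.357 0.055] [103. 203.]
top block 0.76 [0.571 0.349 0.029] [111. 216.]
top cast_mid 0.65 [0.743 0.081 0.023] [215. 147.]
scene tray 0.8 [ 0.505 -0.288  0.004] [216. 134.]
scene stand 0.67 [0.605 0.038 0.063] [267. 201.]
scene ring1 0.77 [0.598 0.041 0.069] [270. 199.]
scene ring4 0.77 [0.598 0.041 0.069] [270. 199.]
scene plunger_a_mid 0.79 [0.612 0.365 0.054] [357. 279.]
scene block 0.68 [0.59  0.368 0.03 ] [360. 276.]
scene cast_mid 0.67 [0.748 0.087 0.025] [246. 250.]
scene bowl_mid 0.65 [ 0.7   -0.33   0.036] [163. 155.]
```

View pics/top0.png

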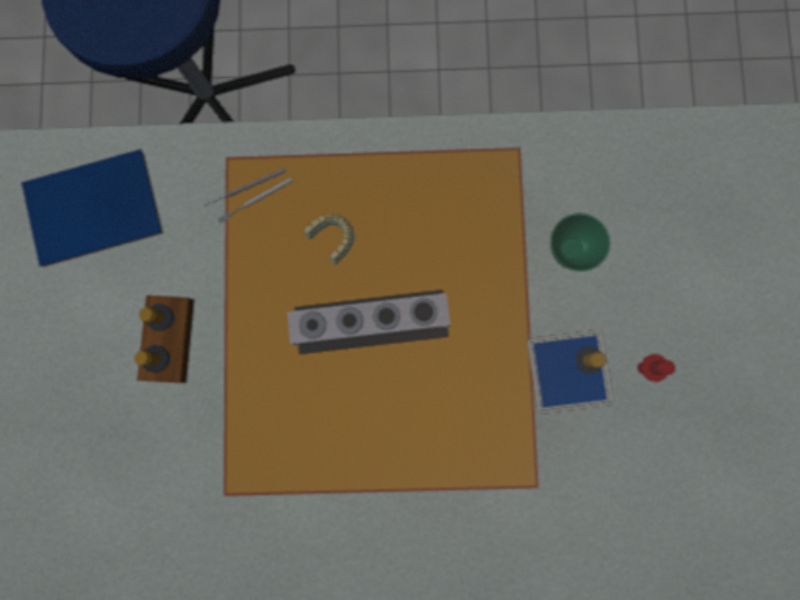

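View pics/scene0.png

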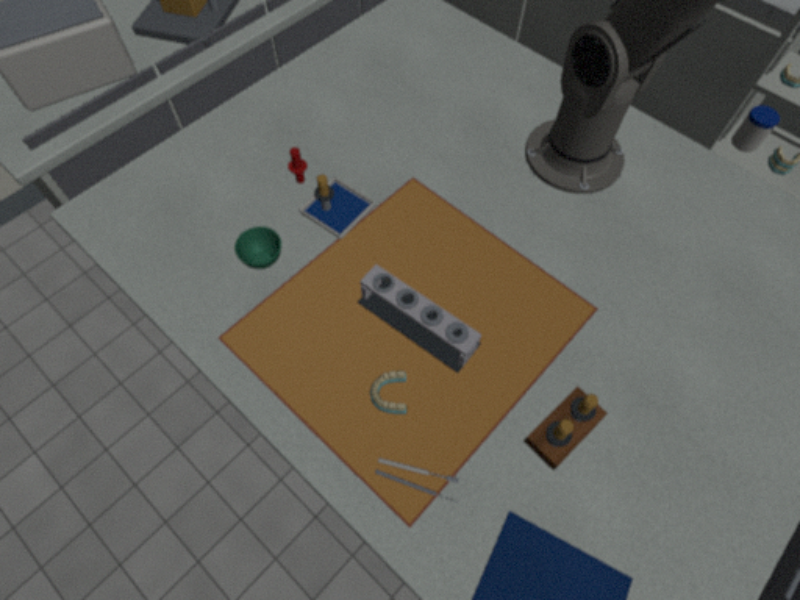

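Top view (800x600): the stand is at (370,318) with its widest ring at the right (425,312). The brass and grey plunger stands on the blue-lined tray at (595,360). The red look-alike is beside the tray at (655,367), and the plungers in the block are at (158,316) and (155,357). The one on the tray fits the description; the red one and the block ones do not. I'll move over the stand and measure it with the wrist camera.

```bash
python3 -m pendant '[85,-10,0,0,0.172, 85,-10,0,0,0.172, 85,-10,0,0,0.172, 85,-10,0,0,0.172, 85,-10,0,0,0.172, 85,-10,0,0,0.172, 85,-10,0,0,0.172, 85,0,27,50,0, 85,0,27,50,0, 85,0,27,50,0, 85,0,27,50,0, 85,0,27,50,0, 85,0,27,50,0, 85,0,27,50,0, 85,0,27,50,0, 85,0,27,50,0, 85,0,27,50,0, 85,0,27,50,0, 85,0,27,50,0]' 60
python3 - <<'E'
from h import *
s=r.get_obs(); print(R.from_rotvec(s["orientation"]).as_matrix().round(3),s["tcp_pos"],s["joints"].round(2),s["contact_force"])
c=viewer.calibration("wrist");print(c["mtx"],np.linalg.inv(c["world_to_cam"]).round(3))
im,D=viewer.grab_frame("wrist"); np.savez("w1.npz",im=im,D=D); cv2.imwrite("pics/w1.png",im[:,:,::-1])
for n in ["ring1","stand","plunger_a_mid"]:
    for o in nets.look_for(n,"wrist"): print(n,round(o["score"],2),np.round(o["location"],3),np.round(pix("wrist",o["location"])))
# tray plunger from top cloud
d=np.load("top0.npz"); P,u,v=world("top",d["D"]); im0=d["im"][v,u]
m=(P[:,0]>.42)&(P[:,0]<.62)&(P[:,1]<-.2)&(P[:,1]>-.48)&(P[:,2]>.03)
for p,q,w,c in zip(P[m],u[m],v[m],im0[m]): 
    if (q+w)%3==0: print(p.round(3),q,w,c)
E
```

```text
clock: 3.28
tcp_pos: [0.5667, 0.0304, 0.3016]
orientation: [1.207, 1.211, -1.206]
contact_force: [0.8, 0.1, 0.6]
grip_width: 0.0851
[[ 0.001  1.     0.004]
 [ 0.001  0.004 -1.   ]
 [-1.     0.001 -0.001]] [0.56670125 0.03036895 0.30163184] [-0.68  0.27  0.65  1.76 -0.17  1.17  0.02] [0.84685611 0.08543853 0.60931492]
[[296.24472356   0.         256.06240149]
 [  0.         296.24472356 193.66491057]
 [  0.           0.           1.        ]] [[ 1.    -0.002 -0.002  0.566]
 [ 0.003  0.956  0.292  0.104]
 [ 0.002 -0.292  0.956  0.445]
 [ 0.     0.     0.     1.   ]]
ring1 0.55 [0.591 0.053 0.06 ] [273. 139.]
stand 0.93 [0.592 0.044 0.065] [275. 150.]
stand 0.31 [0.594 0.05  0.063] [277. 145.]
[ 0.536 -0.31   0.054] 375 222 [50 54 64]
[ 0.536 -0.316  0.057] 378 222 [48 55 62]
[ 0.534 -0.301  0.053] 371 223 [43 56 78]
[ 0.534 -0.307  0.056] 374 223 [52 54 57]
[ 0.534 -0.315  0.054] 377 223 [50 53 55]
[ 0.533 -0.321  0.056] 380 223 [48 53 57]
[ 0.532 -0.298  0.054] 370 224 [41 54 78]
[ 0.532 -0.304  0.056] 373 224 [51 54 56]
[ 0.531 -0.311  0.057] 376 224 [50 51 54]
[ 0.531 -0.319  0.056]
[... 7026 characters left out ...]
05] 417 240 [106  38  37]
[ 0.49  -0.417  0.05 ] 420 240 [102  39  36]
[ 0.49  -0.423  0.054] 423 240 [102  36  36]
[ 0.489 -0.432  0.05 ] 426 240 [107  61  61]
[ 0.488 -0.4    0.051] 413 241 [102  64  64]
[ 0.488 -0.407  0.05 ] 416 241 [110  38  37]
[ 0.487 -0.414  0.052] 419 241 [111  39  40]
[ 0.487 -0.421  0.051] 422 241 [109  40  38]
[ 0.487 -0.428  0.054] 425 241 [107  53  51]
[ 0.485 -0.405  0.05 ] 415 242 [104  45  44]
[ 0.485 -0.413  0.049] 418 242 [110  37  34]
[ 0.485 -0.419  0.051] 421 242 [109  36  35]
[ 0.485 -0.426  0.052] 424 242 [108  62  61]
[ 0.483 -0.409  0.05 ] 417 243 [106  57  56]
[ 0.483 -0.417  0.05 ] 420 243 [106  45  43]
[ 0.482 -0.423  0.053] 423 243 [112  76  75]
```

View pics/w1.png

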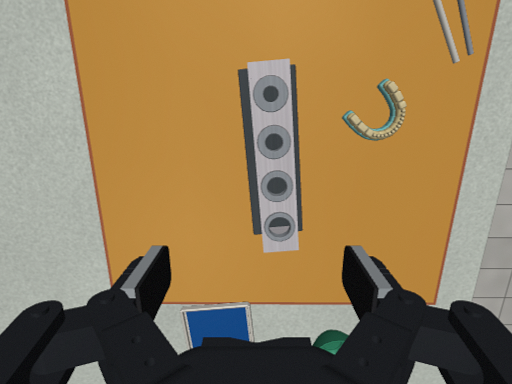

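The wrist image shows the ring row with bores at (280,226) widest, (277,186), (274,142) and (271,93) narrowest. The cast is at (380,112). Next I'll measure the rings on the mouth plane and find where the plunger is.

```bash
cat >> h.py <<'E'
def rect(cam,im,z,x0,x1,y0,y1,s=4000.):
    "metric view on plane z: col=(x-x0)*s, row=(y-y0)*s"
    xs,ys=np.meshgrid(np.arange(x0,x1,1/s),np.arange(y0,y1,1/s))
    c=viewer.calibration(cam); K=np.array(c["mtx"]); T=np.array(c["world_to_cam"])
    q=T[:3,:3]@np.stack([xs.ravel(),ys.ravel(),np.full(xs.size,z)])+T[:3,3:]
    u=(K[0,2]+K[0,0]*q[0]/-q[2]).reshape(xs.shape).astype(np.float32); v=(K[1,2]-K[1,1]*q[1]/-q[2]).reshape(xs.shape).astype(np.float32)
    return cv2.remap(im,u,v,cv2.INTER_CUBIC)
def fitc(g,c,rad,s=4000.,w=5e-3):
    "radial-edge circle fit round pixel c; returns centre, radius(mm), rms"
    c=np.array(c,float); g=cv2.GaussianBlur(g,(0,0),2).astype(float)
    for it in range(8):
        a=np.linspace(0,2*np.pi,180,endpoint=False); rr=np.arange((rad-w)*s,(rad+w)*s)
        X=c[0]+np.outer(np.cos(a),rr); Y=c[1]+np.outer(np.sin(a),rr)
        p=cv2.remap(g.astype(np.float32),X.astype(np.float32),Y.astype(np.float32),cv2.INTER_LINEAR)
        d=np.diff(p,axis=1); d=np.abs(d); k=d.argmax(1); e=rr[k]+.5
        pts=c+np.c_[np.cos(a)*e,np.sin(a)*e]
        keep=np.ones(len(a),bool)
        for _ in range(4):
            A=np.c_[2*pts,np.ones(len(pts))]; sol=np.linalg.lstsq(A[keep],(pts**2).sum(1)[keep],rcond=None)[0]
            cc=sol[:2]; R0=np.sqrt(sol[2]+cc@cc); res=np.abs(np.hypot(*(pts-cc).T)-R0); keep=res<max(2.5*np.median(res),2)
        c=cc
    return c,R0/s*1e3,res[keep].std()/s*1e3,keep.sum()
E
python3 - <<'E'
from h import *
d=np.load("w1.npz"); im=d["im"]
x0,x1,y0,y1=.53,.65,-.10,.17
g=rect("wrist",im,.07,x0,x1,y0,y1); cv2.imwrite("pics/rect1.png",cv2.resize(g[::-1,:,::-1],None,fx=.5,fy=.5))
gr=cv2.cvtColor(g,cv2.COLOR_RGB2GRAY)
K=viewer.calibration("wrist")
for (u,v),b in zip([(280,226),(277,186),(274,142),(271,93)],[15,13,11,9]):
    T=np.linalg.inv(K["world_to_cam"]);k=K["mtx"]; ray=T[:3,:3]@[(u-k[0,2])/k[0,0],-(v-k[1,2])/k[1,1],-1]
    P=T[:3,3]+ray*(.07-T[2,3])/ray[2]
    for rad in (b,21):
        c,R0,e,n=fitc(gr,[(P[0]-x0)*4000,(P[1]-y0)*4000],rad*1e-3,w=3e-3)
        print(b,rad,P.round(4),(c/4000+[x0,y0]).round(4),R0.round(2),e.round(2),n)
P,_,_=world("wrist",d["D"]); m=(abs(P[:,0]-.595)<.012)&(P[:,1]>-.04)&(P[:,1]<.12); print(np.histogram(P[m,2],np.arange(0,.09,.004)))
# plunger top from top camera
im0=np.load("top0.npz")["im"]; g=rect("top",im0,.1,.45,.57,-.37,-.25); c,R0,e,n=fitc(cv2.cvtColor(g,cv2.COLOR_RGB2GRAY),[.065*4000,.058*4000],.011,w=4e-3); print(c/4000+[.45,-.37],R0,e,n)
E
```

```text
15 15 [ 0.599  -0.0562  0.07  ] [ 0.598  -0.0575] 15.05 0.1 152
15 21 [ 0.599  -0.0562  0.07  ] [ 0.5979 -0.0569] 21.92 0.14 173
13 13 [0.5937 0.0006 0.07  ] [5.932e-01 1.000e-04] 13.1 0.1 151
13 21 [0.5937 0.0006 0.07  ] [0.5931 0.0006] 21.73 0.09 176
11 11 [0.5888 0.0578 0.07  ] [0.5883 0.058 ] 11.02 0.1 160
11 21 [0.5888 0.0578 0.07  ] [0.5882 0.058 ] 21.59 0.11 180
9 9 [0.5842 0.116  0.07  ] [0.5834 0.1155] 9.22 0.09 180
9 21 [0.5842 0.116  0.07  ] [0.5834 0.1155] 21.43 0.1 179
(array([ 83, 411,   0,   0,   0,   0,   0,   0,   0,   0,   0,   0,   0,
         0,  23,  35, 916, 892,   3,   0,   0,   0]), array([0.   , 0.004, 0.008, 0.012, 0.016, 0.02 , 0.024, 0.028, 0.032,
       0.036, 0.04 , 0.044, 0.048, 0.052, 0.056, 0.06 , 0.064, 0.068,
       0.072, 0.076, 0.08 , 0.084, 0.088]))
[ 0.5167172  -0.31325781] 11.890244112579822 0.5681380465131568 160
```

```bash
python3 -m pendant '[85,0,-7,49,0, 85,0,-7,49,0, 85,0,-7,49,0, 85,0,-7,49,0, 85,0,-7,49,0, 85,0,-7,49,0, 85,0,-8,49,0, 85,0,0,0,0, 85,0,0,0,0]'
cat > pl.py <<'E'
from h import *
s=r.get_obs(); print(s["tcp_pos"],R.from_rotvec(s["orientation"]).as_matrix().round(3))
im,D=viewer.grab_frame("wrist"); cv2.imwrite("pics/w2.png",im[:,:,::-1])
print(np.round(pix("wrist",[.5167,-.3133,.1])))
for z,rad,w in [(.1,.011,3e-3),(.054,.022,3e-3)]:
    g=rect("wrist",im,z,.45,.58,-.38,-.25); c,R0,e,n=fitc(cv2.cvtColor(g,cv2.COLOR_RGB2GRAY),[.0667*4000,.0667*4000],rad,w=w); print(z,c/4000+[.45,-.38],R0,e,n)
P,u,v=world("wrist",D); m=np.hypot(P[:,0]-.5167,P[:,1]+.3133)<.03; print(np.histogram(P[m,2],np.arange(0,.12,.005)))
m&=P[:,2]>.09; print(P[m].mean(0), (P[m].min(0)+P[m].max(0))/2)
E
python3 pl.py
```

```text
clock: 4.6
tcp_pos: [0.5178, -0.3093, 0.301]
orientation: [1.206, 1.213, -1.205]
contact_force: [-0.4, 0.6, -0.8]
grip_width: 0.0853
[ 0.51778625 -0.30928159  0.30097472] [[-0.     1.     0.005]
 [ 0.002  0.005 -1.   ]
 [-1.    -0.    -0.002]]
[255. 172.]
0.1 [ 0.51745568 -0.3124403 ] 11.385892232385945 0.3046338891267056 161
0.054 [ 0.51824606 -0.31430768] 22.120828642455486 0.82480419945244 176
(array([329, 162,   0,   0,   0,   0,   0,   0,   0,   0, 400,  79,  10,
        11,  12,   9,  13,  15,  11, 143, 126,   0,   0]), array([0.   , 0.005, 0.01 , 0.015, 0.02 , 0.025, 0.03 , 0.035, 0.04 ,
       0.045, 0.05 , 0.055, 0.06 , 0.065, 0.07 , 0.075, 0.08 , 0.085,
       0.09 , 0.095, 0.1  , 0.105, 0.11 , 0.115]))
[ 0.51657293 -0.29742756  0.37514967] [ 0.51609851 -0.30618812  0.24409144]
```

View pics/w2.png

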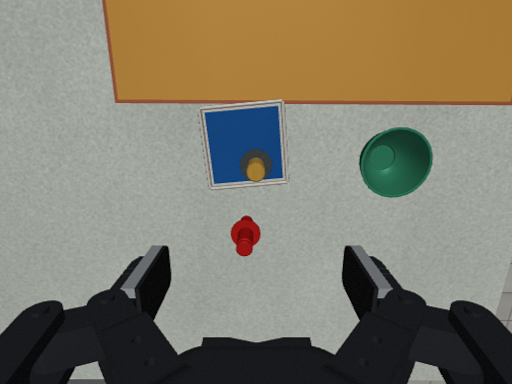

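The plunger on the tray is upright with its top at px (255,171). The red look-alike, at (245,240), is about 100 mm away and clear of the finger paths. I'll grasp it now.

```bash
python3 -m pendant '[85,45,0,3.5,0, 85,45,0,0,0, 85,45,0,0,0, 85,45,0,0,0, 85,40,0,0,0, 85,16,0,0,0, 85,0,0,0,0, 85,0,0,0,0, 10,0,0,0,0, 10,0,0,0,0, 10,0,0,0,0, 10,0,0,0,0, 10,0,0,0,0, 10,0,0,0,0, 10,0,0,0,0]' 60
```

```text
clock: 6.52
tcp_pos: [0.5172, -0.315, 0.0657]
orientation: [1.207, 1.21, -1.207]
contact_force: [-0.9, 1.8, 6.4]
grip_width: 0.0208
```

```bash
python3 -m pendant '[10,-30,0,0,0, 10,-40,0,0,0, 10,-40,0,0,0, 10,0,0,0,0, 10,0,0,0,0, 10,0,0,0,0]'
cat > hold.py <<'E'
from h import *; import sys
s=r.get_obs(); t=s["tcp_pos"]; print(t,R.from_rotvec(s["orientation"]).as_matrix().round(3),s["contact_force"],s["moment"])
im,D=viewer.grab_frame("wrist"); cv2.imwrite(f"pics/{sys.argv[1]}.png",im[:,:,::-1])
im,D=viewer.grab_frame("top"); np.savez(sys.argv[1],im=im,D=D)
im,D=viewer.grab_frame("scene"); 
x,y=pix("scene",t); x,y=int(x),int(y); c=im[max(0,y-60):y+80,max(0,x-90):x+90,::-1]
cv2.imwrite(f"pics/{sys.argv[1]}s.png",cv2.resize(c,None,fx=4,fy=4,interpolation=cv2.INTER_CUBIC))
E
python3 hold.py l1
```

```text
clock: 7.28
tcp_pos: [0.516, -0.314, 0.1734]
orientation: [1.206, 1.214, -1.208]
contact_force: [0.3, -0.8, -3.8]
grip_width: 0.0205
[ 0.51599142 -0.31397011  0.17336981] [[-0.003  1.     0.003]
 [ 0.001  0.003 -1.   ]
 [-1.    -0.003 -0.001]] [ 0.27465598 -0.83097585 -3.78630056] [-0.01562129  0.00475503  0.03070668]
```

View pics/l1.png

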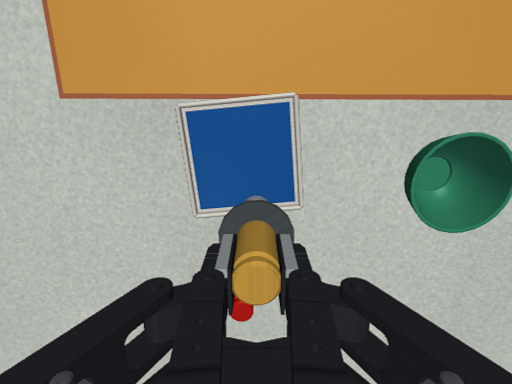

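Held upright: spigot at (257,270), collar front arc at (256,205). Next I'll work out the in-hand offset.

```bash
python3 - <<'E'
from h import *
from scipy.optimize import least_squares
im=cv2.imread("pics/l1.png")[:,:,::-1].copy(); s=r.get_obs(); t=s["tcp_pos"]; print(t)
zt=t[2]+.0343; x0,y0=t[0]-.03,t[1]-.03
g=rect("wrist",im,zt,x0,x0+.06,y0,y0+.06); print("top",fitc(cv2.cvtColor(g,cv2.COLOR_RGB2GRAY),[120,120],.011,w=2e-3)) 
zc=t[2]-.0117
# collar front arc (+y side): edge along radial lines, angles 20..160deg
g=cv2.GaussianBlur(cv2.cvtColor(rect("wrist",im,zc,x0,x0+.06,y0,y0+.06),cv2.COLOR_RGB2GRAY),(0,0),2).astype(np.float32)
cv2.imwrite("pics/rc.png",g[::-1])
a=np.radians(np.r_[25:75,105:155:1.]); rr=np.arange(18*4,26*4.); c=np.array([120.,120.])
p=cv2.remap(g,(c[0]+np.outer(np.cos(a),rr)).astype(np.float32),(c[1]+np.outer(np.sin(a),rr)).astype(np.float32),1)
e=rr[np.diff(p,axis=1).argmax(1)]+.5; pts=np.c_[np.cos(a)*e,np.sin(a)*e]/4
f=least_squares(lambda q:np.hypot(pts[:,0]-q[0],pts[:,1]-q[1])-22,[0,0],loss="soft_l1",f_scale=.2); print("collar off mm",f.x,np.abs(f.fun).mean())
f=least_squares(lambda q:np.hypot(pts[:,0]-q[0],pts[:,1]-q[1])-q[2],[0,0,22],loss="soft_l1",f_scale=.2); print("collar off free",f.x)
E
```

```text
[ 0.51644477 -0.31455319  0.17417364]
top (array([121.05231892, 125.23819789]), np.float64(10.750535702260235), np.float64(0.10714870992575917), np.int64(132))
collar off mm [-0.12244036  1.09678108] 0.20453880096693142
collar off free [-0.10595716  2.23345371 21.15133742][ WARN:0@1.499] global loadsave.cpp:1063 imwrite_ Unsupported depth image for selected encoder is fallbacked to CV_8U.
```

```bash
python3 -m pendant '[10,0,16.5,-51,0, 10,0,16.5,-51,0, 10,0,16.5,-51,0, 10,0,16.5,-51,0, 10,0,16,-51,0, 10,0,0,0,0, 10,0,0,0,0, 10,0,0,0,0]'
python3 - <<'E'
from h import *
q=[r.get_obs() for _ in range(3)]; print([o["tcp_pos"].round(4) for o in q]); s=q[-1]
# accurate from joints? show spread
im,D=viewer.grab_frame("wrist"); cv2.imwrite("pics/w3.png",im[:,:,::-1])
im,D=viewer.grab_frame("top"); np.savez("t3",im=im,D=D)
print(np.array([r.get_obs()["tcp_pos"] for _ in range(2)]).round(4))
E
```

```text
clock: 8.43
tcp_pos: [0.5976, -0.0615, 0.1752]
orientation: [1.208, 1.209, -1.21]
contact_force: [-0.1, 0.1, -3.3]
grip_width: 0.0201
[array([ 0.5976, -0.0615,  0.1752]), array([ 0.5976, -0.0615,  0.1752]), array([ 0.5976, -0.0615,  0.1752])]
[[ 0.5978 -0.0612  0.1754]
 [ 0.5978 -0.0612  0.1754]]
```

```bash
python3 -m pendant '[10,18,0,-2.5,0, 10,18,0,0,0, 10,0,0,0,0, 10,0,0,0,0]'; python3 -m pendant '[10,4,0,0,0, 10,2,0,0,0, 10,1,0,0,0, 10,0,0,0,0, 10,0,0,0,0]'
```

```text
clock: 9.02
tcp_pos: [0.5982, -0.0573, 0.1391]
orientation: [1.207, 1.211, -1.208]
contact_force: [0.4, -0.5, -2.7]
grip_width: 0.0205
clock: 9.65
tcp_pos: [0.5983, -0.0571, 0.1324]
orientation: [1.207, 1.21, -1.207]
contact_force: [0.8, -0.4, -2.4]
grip_width: 0.0203
```

```bash
cat > rd.py <<'E'
from h import *
a=[]
for _ in range(4): viewer.grab_frame("top"); a.append(r.get_obs())
p=np.array([o["tcp_pos"] for o in a]); print(p.mean(0).round(4),p.std(0).round(4),np.mean([o["contact_force"] for o in a],0).round(1),np.mean([o["orientation"] for o in a],0).round(3), a[-1]["clock"])
E
python3 rd.py
```

```text
[ 0.5983 -0.0571  0.1324] [0. 0. 0.] [-0.3 -0.1 -3.3] [ 1.207  1.211 -1.207] 9.85
```

```bash
cat > rings.py <<'E'
from h import *
def rings(cam,im,c0=np.array([.5907,.029]),idx=range(4)):
    x0,y0=.53,-.10; g=cv2.cvtColor(rect(cam,im,.07,x0,.65,y0,.17),cv2.COLOR_RGB2GRAY); out={}
    for i in idx:
        b=[15,13,11,9][i]; p=c0+np.array([-4.87,57.75])*1e-3*(i-1.5)
        c,R0,e,n=fitc(g,(p-[x0,y0])*4000,b*1e-3,w=3e-3); print(cam,i+1,(c/4000+[x0,y0]).round(4),R0.round(2),e.round(2),n)
def hand(cam,im):
    t=r.get_obs()["tcp_pos"]; x0,y0=t[0]-.03,t[1]-.03
    g=rect(cam,im,t[2]+.0343,x0,x0+.06,y0,y0+.06); c,R0,e,n=fitc(cv2.cvtColor(g,cv2.COLOR_RGB2GRAY),[120,120],.011,w=2e-3)
    print("hand",(c/4000+[x0,y0]).round(4),"off mm",(c/4-30).round(2),R0.round(2),e.round(2),n,"tcp",t.round(4))
if __name__=="__main__":
    im,D=viewer.grab_frame("wrist"); cv2.imwrite("pics/w4.png",im[:,:,::-1])
    rings("wrist",im,idx=[1,2,3]); hand("wrist",im)
    rings("top",np.load("top0.npz")["im"])
    P,u,v=world("wrist",D); 
E
python3 rings.py
```

```text
wrist 2 [5.94e-01 2.00e-04] 13.18 0.08 145
wrist 3 [0.5889 0.0577] 11.4 0.13 180
wrist 4 [0.5834 0.1156] 6.12 0.0 180
hand [ 0.598 -0.056] off mm [-0.18  1.13] 10.87 0.19 137 tcp [ 0.5982 -0.0571  0.1323]
top 1 [ 0.5984 -0.0574] 14.61 0.19 153
top 2 [5.929e-01 3.000e-04] 12.66 0.27 160
top 3 [0.5881 0.0584] 10.76 0.19 137
top 4 [0.5829 0.1163] 8.63 0.24 159
```

View pics/w4.png

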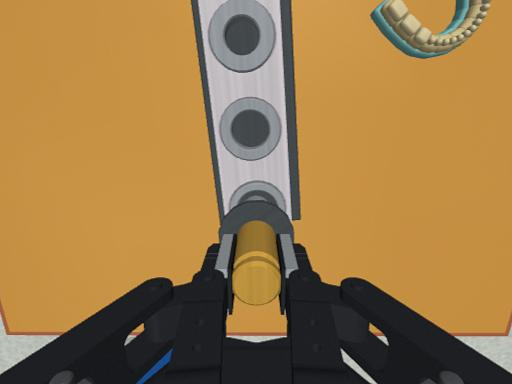

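The held plunger sits about 1.7 mm towards +y of ring 1's axis. Two measurements agree on the ring position, so I'll correct and descend.

```bash
python3 -m pendant '[10,0,0.2,1.7,0, 10,0,0,0,0, 10,0,0,0,0, 10,0,0,0,0]'; python3 -m pendant '[10,1,0,0,0, 10,1,0,0,0, 10,0,0,0,0]';  python3 -m pendant '[10,1,0,0,0, 10,0.5,0,0,0, 10,0,0,0,0, 10,0,0,0,0]'
```

```text
clock: 10.4
tcp_pos: [0.5984, -0.0587, 0.1323]
orientation: [1.207, 1.211, -1.207]
contact_force: [0.1, 0.3, -3.1]
grip_width: 0.0203
clock: 10.78
tcp_pos: [0.5983, -0.0588, 0.1302]
orientation: [1.207, 1.211, -1.207]
contact_force: [0.3, -0.8, -2.4]
grip_width: 0.0208
clock: 11.28
tcp_pos: [0.5985, -0.0588, 0.1288]
orientation: [1.207, 1.211, -1.207]
contact_force: [-0.7, 1.5, -3.7]
grip_width: 0.0204
```

```bash
python3 -m pendant '[10,1.5,0,0,0, 10,1.5,0,0,0, 10,0,0,0,0]'; python3 -m pendant '[10,4,0,0,0, 10,4,0,0,0, 10,4,0,0,0, 10,1,0,0,0, 10,0,0,0,0, 10,0,0,0,0]'
```

```text
clock: 11.65
tcp_pos: [0.5983, -0.0587, 0.1256]
orientation: [1.207, 1.211, -1.207]
contact_force: [0.3, -0.2, -2.6]
grip_width: 0.0203
clock: 12.4
tcp_pos: [0.5985, -0.0588, 0.1129]
orientation: [1.207, 1.21, -1.207]
contact_force: [-0.3, -0.3, -3.2]
grip_width: 0.0204
```

Ring 1 passed with no contact force. Next is ring 2.

```bash
python3 -m pendant '[10,-13,0,0,0, 10,-13,0,0,0, 10,0,0,0,0, 10,0,-1.3,-14.5,0, 10,0,-1.2,-14.5,0, 10,0,-1.2,-14.5,0, 10,0,-1.2,-14.3,0, 10,0,0,0,0, 10,0,0,0,0, 10,0,0,0,0, 10,0,0,0,0]'; python3 rings.py | grep -v top
```

```text
clock: 13.78
tcp_pos: [0.5934, -0.0017, 0.1389]
orientation: [1.208, 1.21, -1.208]
contact_force: [-0.5, 1.4, -2.6]
grip_width: 0.0207
wrist 2 [ 5.939e-01 -3.000e-04] 13.52 0.1 119
wrist 3 [0.5889 0.0581] 11.16 0.1 154
wrist 4 [0.5838 0.1157] 9.4 0.11 180
hand [ 5.932e-01 -4.000e-04] off mm [-0.2  1.2] 10.85 0.17 134 tcp [ 0.5934 -0.0016  0.1388]
```

```bash
python3 -m pendant '[10,3,0.4,-0.5,0, 10,3,0,0,0, 10,1,0,0,0, 10,1,0,0,0, 10,0,0,0,0, 10,0,0,0,0]';  python3 -m pendant '[10,1,0,0,0, 10,0.5,0,0,0, 10,0,0,0,0, 10,0,0,0,0]'
```

```text
clock: 14.58
tcp_pos: [0.5938, -0.0005, 0.1309]
orientation: [1.207, 1.211, -1.207]
contact_force: [-0.2, -0.5, -2.8]
grip_width: 0.0204
clock: 15.08
tcp_pos: [0.5937, -0.0005, 0.1293]
orientation: [1.207, 1.211, -1.207]
contact_force: [0.7, 0.2, -3.3]
grip_width: 0.0206
```

```bash
python3 -m pendant '[10,1,0,0.4,0, 10,0.5,0,0,0, 10,0,0,0,0, 10,0,0,0,0]';  python3 -m pendant '[10,1.5,0,0,0, 10,0,0,0,0, 10,0,0,0,0]'
```

```text
clock: 15.58
tcp_pos: [0.5938, -0.0009, 0.1278]
orientation: [1.207, 1.211, -1.207]
contact_force: [0.1, -0.0, -3.6]
grip_width: 0.0204
clock: 15.95
tcp_pos: [0.5938, -0.0009, 0.1263]
orientation: [1.207, 1.211, -1.207]
contact_force: [-0.2, -0.1, -3.7]
grip_width: 0.0206
```

It's inside ring 2 with no resistance, so I'll take it right through, then up and across to ring 3.

```bash
python3 -m pendant '[10,4,0,0,0, 10,4,0,0,0, 10,4,0,0,0, 10,1.5,0,0,0, 10,0,0,0,0, 10,0,0,0,0]'; python3 -m pendant '[10,-13,0,0,0, 10,-13,0,0,0, 10,0,0,0,0, 10,0,-1.2,-14.5,0, 10,0,-1.2,-14.5,0, 10,0,-1.2,-14.5,0, 10,0,-1.1,-14.2,0, 10,0,0,0,0, 10,0,0,0,0, 10,0,0,0,0, 10,0,0,0,0]'; python3 rings.py | grep -v top
```

```text
clock: 16.7
tcp_pos: [0.5939, -0.001, 0.1129]
orientation: [1.207, 1.21, -1.207]
contact_force: [0.1, -0.3, -2.4]
grip_width: 0.0205
clock: 18.08
tcp_pos: [0.5889, 0.0561, 0.1388]
orientation: [1.208, 1.21, -1.208]
contact_force: [-0.8, 0.4, -2.7]
grip_width: 0.0202
wrist 2 [0.5956 0.0014] 13.44 0.72 158
wrist 3 [0.5888 0.0564] 12.4 0.34 128
wrist 4 [0.5838 0.1158] 9.19 0.09 165
hand [0.5888 0.0575] off mm [-0.16  1.27] 11.24 0.4 180 tcp [0.5889 0.0562 0.1388]
```

```bash
python3 -m pendant '[10,3,0,-0.5,0, 10,3,0,0,0, 10,0.5,0,0,0, 10,0,0,0,0, 10,0,0,0,0]';  python3 -m pendant '[10,1,0,0,0, 10,0,0,0,0, 10,0,0,0,0]'; python3 -m pendant '[10,0.7,0,0,0, 10,0,0,0,0, 10,0,0,0,0]'
```

```text
clock: 18.75
tcp_pos: [0.589, 0.0573, 0.1324]
orientation: [1.207, 1.211, -1.207]
contact_force: [-0.5, 0.4, -2.3]
grip_width: 0.0207
clock: 19.12
tcp_pos: [0.5889, 0.0572, 0.1313]
orientation: [1.207, 1.211, -1.207]
contact_force: [0.1, -0.5, -3.7]
grip_width: 0.0206
clock: 19.5
tcp_pos: [0.5889, 0.0573, 0.1306]
orientation: [1.207, 1.211, -1.207]
contact_force: [0.2, 0.5, -3.3]
grip_width: 0.0204
```

```bash
python3 -m pendant '[10,0,0,0.4,0, 10,0.7,0,0,0, 10,0,0,0,0, 10,0,0,0,0]';  python3 -m pendant '[10,0.7,0,0,0, 10,0,0,0,0, 10,0,0,0,0]'; python3 -m pendant '[10,0.7,0,0,0, 10,0,0,0,0, 10,0,0,0,0]'
```

```text
clock: 20.0
tcp_pos: [0.5889, 0.0569, 0.1299]
orientation: [1.207, 1.211, -1.207]
contact_force: [-0.2, -0.0, -3.6]
grip_width: 0.0205
clock: 20.38
tcp_pos: [0.5889, 0.0569, 0.1292]
orientation: [1.207, 1.211, -1.207]
contact_force: [-0.3, 0.1, -3.1]
grip_width: 0.0204
clock: 20.75
tcp_pos: [0.5889, 0.0569, 0.1285]
orientation: [1.207, 1.211, -1.207]
contact_force: [-0.3, 0.9, -3.1]
grip_width: 0.0203
```

```bash
python3 -m pendant '[10,1,0,0,0, 10,0,0,0,0, 10,0,0,0,0]';  python3 -m pendant '[10,1.5,0,0,0, 10,0,0,0,0, 10,0,0,0,0]'; python3 -m pendant '[10,2,0,0,0, 10,0,0,0,0, 10,0,0,0,0]'
```

```text
clock: 21.12
tcp_pos: [0.5889, 0.0569, 0.1275]
orientation: [1.207, 1.211, -1.207]
contact_force: [0.2, -1.3, -3.8]
grip_width: 0.0205
clock: 21.5
tcp_pos: [0.5889, 0.0569, 0.126]
orientation: [1.207, 1.211, -1.207]
contact_force: [-0.6, 0.4, -3.2]
grip_width: 0.0204
clock: 21.88
tcp_pos: [0.5889, 0.0569, 0.124]
orientation: [1.207, 1.211, -1.207]
contact_force: [0.1, 0.6, -3.2]
grip_width: 0.0205
```

Ring 3 passes too. I'll go right through it, then up and to ring 4, where I expect a stop.

```bash
python3 -m pendant '[10,4,0,0,0, 10,4,0,0,0, 10,3,0,0,0, 10,0,0,0,0, 10,0,0,0,0]'; python3 -m pendant '[10,-13,0,0,0, 10,-13,0,0,0, 10,0,0,0,0, 10,0,-1.2,-14.4,0, 10,0,-1.2,-14.4,0, 10,0,-1.2,-14.4,0, 10,0,-1.2,-14.4,0, 10,0,0,0,0, 10,0,0,0,0, 10,0,0,0,0, 10,0,0,0,0, 10,3,0,0,0, 10,3,0,0,0, 10,0,0,0,0, 10,0,0,0,0]'; python3 rd.py
```

```text
clock: 22.5
tcp_pos: [0.589, 0.0568, 0.113]
orientation: [1.207, 1.21, -1.207]
contact_force: [0.5, -0.3, -4.3]
grip_width: 0.0206
clock: 24.38
tcp_pos: [0.5839, 0.1144, 0.133]
orientation: [1.207, 1.211, -1.207]
contact_force: [0.0, 0.7, -3.1]
grip_width: 0.0205
[0.584  0.1145 0.133 ] [0. 0. 0.] [-0.3  0.2 -3.5] [ 1.207  1.211 -1.207] 24.575
```

```bash
python3 -m pendant '[10,1,0,0,0, 10,0,0,0,0, 10,0,0,0,0]';  python3 -m pendant '[10,0.5,0,0,0, 10,0,0,0,0, 10,0,0,0,0]'; python3 -m pendant '[10,0.5,0,0,0, 10,0,0,0,0, 10,0,0,0,0]'
```

```text
clock: 24.95
tcp_pos: [0.5839, 0.1145, 0.132]
orientation: [1.207, 1.211, -1.207]
contact_force: [-0.1, 0.4, -2.7]
grip_width: 0.0205
clock: 25.32
tcp_pos: [0.584, 0.1145, 0.1316]
orientation: [1.207, 1.211, -1.207]
contact_force: [0.3, -0.2, -2.4]
grip_width: 0.0205
clock: 25.7
tcp_pos: [0.584, 0.1145, 0.1312]
orientation: [1.207, 1.211, -1.207]
contact_force: [-0.6, 0.4, -1.0]
grip_width: 0.0202
```

Contact is starting: z force has gone from -3.3 to -1.0 N. A little more will make it clear.

```bash
python3 -m pendant '[10,0.5,0,0,0, 10,0,0,0,0, 10,0,0,0,0]'; python3 -m pendant '[10,0.5,0,0,0, 10,0,0,0,0, 10,0,0,0,0]'; python3 rd.py
```

```text
clock: 26.08
tcp_pos: [0.5841, 0.1145, 0.1307]
orientation: [1.207, 1.21, -1.207]
contact_force: [-1.1, 0.1, 3.5]
grip_width: 0.0207
clock: 26.45
tcp_pos: [0.5842, 0.1145, 0.1304]
orientation: [1.207, 1.211, -1.207]
contact_force: [-1.4, 0.3, 5.3]
grip_width: 0.0207
[0.5841 0.1145 0.1304] [0. 0. 0.] [-1.8  0.2  5.6] [ 1.207  1.211 -1.207] 26.65
```

Ring 4 stops it: about 9 N, with the commanded descent no longer followed. Back to ring 3.

```bash
python3 -m pendant '[10,-4,0,0,0, 10,-5,0,0,0, 10,0,0,0,0, 10,0,1.2,14.4,0, 10,0,1.2,14.4,0, 10,0,1.2,14.4,0, 10,0,1.2,14.4,0, 10,0,0,0,0, 10,0,0,0,0, 10,0,0,0,0, 10,0,0,0,0, 10,3,0,0,0, 10,3,0,0,0, 10,0,0,0,0, 10,0,0,0,0]'; python3 rings.py | grep hand; python3 rd.py
```

```text
clock: 28.52
tcp_pos: [0.5889, 0.0568, 0.133]
orientation: [1.207, 1.211, -1.207]
contact_force: [-0.1, 0.2, -2.6]
grip_width: 0.0203
hand [0.5887 0.058 ] off mm [-0.3   1.22] 10.85 0.17 132 tcp [0.589  0.0568 0.133 ]
[0.589  0.0569 0.1331] [0. 0. 0.] [ 0.2 -0.1 -2.8] [ 1.207  1.21  -1.207] 28.775
```

```bash
python3 -m pendant '[10,1,0,0,0, 10,1,0,0,0, 10,1,0,0,0, 10,0,0,0,0, 10,0,0,0,0]'; python3 -m pendant '[10,1,0,0,0, 10,1,0,0,0, 10,0,0,0,0]'; python3 -m pendant '[10,2,0,0,0, 10,2,0,0,0, 10,0,0,0,0]'; python3 -m pendant '[10,4,0,0,0, 10,4,0,0,0, 10,4,0,0,0, 10,4,0,0,0, 10,4,0,0,0, 10,0,0,0,0, 10,0,0,0,0]'
```

```text
clock: 29.4
tcp_pos: [0.5889, 0.0569, 0.13]
orientation: [1.207, 1.211, -1.207]
contact_force: [-0.6, 0.4, -3.7]
grip_width: 0.0205
clock: 29.78
tcp_pos: [0.5888, 0.0569, 0.1279]
orientation: [1.207, 1.211, -1.207]
contact_force: [0.9, 0.4, -3.2]
grip_width: 0.0209
clock: 30.15
tcp_pos: [0.5887, 0.0569, 0.1238]
orientation: [1.207, 1.211, -1.207]
contact_force: [0.3, 0.5, -3.4]
grip_width: 0.0206
clock: 31.02
tcp_pos: [0.589, 0.0568, 0.1041]
orientation: [1.207, 1.21, -1.207]
contact_force: [0.2, -0.4, -3.4]
grip_width: 0.0203
```

```bash
python3 -m pendant '[10,4,0,0,0, 10,4,0,0,0, 10,3,0,0,0, 10,2,0,0,0, 10,0,0,0,0, 10,0,0,0,0]'
```

```text
clock: 31.78
tcp_pos: [0.589, 0.0569, 0.0911]
orientation: [1.207, 1.211, -1.207]
contact_force: [0.5, 0.2, -3.7]
grip_width: 0.0206
```

```bash
python3 -m pendant '[10,2,0,0,0, 10,1,0,0,0, 10,0,0,0,0, 10,0,0,0,0]'; python3 -m pendant '[10,0.7,0,0,0, 10,0,0,0,0, 10,0,0,0,0]'; python3 -m pendant '[10,0.6,0,0,0, 10,0,0,0,0, 10,0,0,0,0]'; python3 -m pendant '[10,0.5,0,0,0, 10,0,0,0,0, 10,0,0,0,0]'
```

```text
clock: 32.28
tcp_pos: [0.5889, 0.0569, 0.088]
orientation: [1.207, 1.211, -1.207]
contact_force: [0.4, 0.2, -3.5]
grip_width: 0.0205
clock: 32.65
tcp_pos: [0.5889, 0.0569, 0.0873]
orientation: [1.207, 1.211, -1.207]
contact_force: [-1.3, 0.4, -2.4]
grip_width: 0.0209
clock: 33.02
tcp_pos: [0.589, 0.0569, 0.0867]
orientation: [1.207, 1.211, -1.207]
contact_force: [-0.4, -0.4, -2.1]
grip_width: 0.0206
clock: 33.4
tcp_pos: [0.5889, 0.0569, 0.0863]
orientation: [1.207, 1.211, -1.207]
contact_force: [-1.2, 0.8, 0.7]
grip_width: 0.0202
```

Collar contact at the height I calculated for seating. I'll release, back off upwards and look.

```bash
python3 -m pendant '[30,0,0,0,0, 30,0,0,0,0, 30,0,0,0,0, 60,0,0,0,0, 85,0,0,0,0, 85,0,0,0,0, 85,-20,0,0,0, 85,-40,0,0,0, 85,-50,0,0,0, 85,-50,0,0,0, 85,0,0,0,0, 85,0,0,0,0, 85,0,0,0,0, 85,0,0,0,0]'
python3 - <<'E'
from h import *
s=r.get_obs(); print(s["tcp_pos"],s["contact_force"])
im,D=viewer.grab_frame("wrist"); x0,y0=.5587,.028
for z,rad in ((.121,.011),(.075,.022)):
    g=rect("wrist",im,z,x0,x0+.06,y0,y0+.06); c,R0,e,n=fitc(cv2.cvtColor(g,cv2.COLOR_RGB2GRAY),[120,120],rad,w=2e-3); print(z,c/4000+[x0,y0],R0,e,n)
P,u,v=world("wrist",D); q=P[np.hypot(P[:,0]-.5887,P[:,1]-.058)<.021]; h=q[:,2]; print("collar z",np.median(h[(h>.06)&(h<.09)]),"top z",np.median(h[(h>.105)&(h<.14)]))
a,b=[int(t) for t in pix("wrist",[.5887,.058,.09])]
c1=cv2.resize(im[max(0,b-90):b+90,max(0,a-90):a+90],(540,540))
cv2.imwrite("pics/fin.png",c1[:,:,::-1])
E
```

```text
clock: 35.15
tcp_pos: [0.5883, 0.0568, 0.2452]
orientation: [1.206, 1.211, -1.209]
contact_force: [0.6, -0.6, -0.6]
grip_width: 0.0847
[0.58829767 0.05681242 0.2452071 ] [ 0.60084856 -0.63511686 -0.64957899]
0.121 [0.58916666 0.05885584] 11.871322508679109 0.15514563193677144 127
0.075 [0.58918477 0.05767059] 22.109187438653805 0.3131855844370955 180
collar z 0.07503251955096213 top z 0.12070860685607293
```

View pics/fin.png

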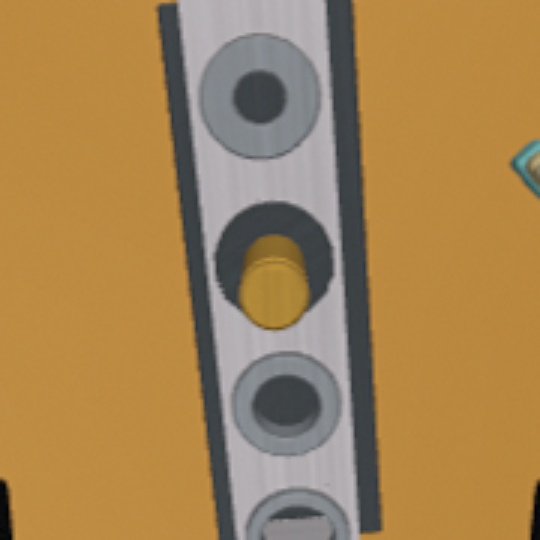

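The plunger is seated in ring 3 at crop px (274,265), upright. Collar top is at 75 mm and spigot top at 121 mm, exactly the fully-home heights, and it is centred within about 1 mm. The gripper is clear, so I'm handing in.

```bash
python3 -c "
from bench import r
print(r.hand_in())"
```

```text
the job is handed in; nothing more can be done
None
```

The plunger from the tray is fully seated in ring 3 (22 mm bore), and the job was handed in at about 35 s of the 67 s allowed.

- **Sizing:** it went right through rings 1, 2 and 3 with no noticeable contact force. Ring 4 stopped it at about 9 N, well under the 30 N limit. That makes it the plunger with the 20.5 mm shank.
- **Final check:** the collar top is at 75 mm and the spigot top at 121 mm, which are the fully seated heights. It is upright, centred within about 1 mm of the ring, and released with the gripper about 160 mm up.
- **Disagreement on the way:** on arriving over ring 1 the arm was still settling, so the plunger ended up about 1.7 mm off its axis. A fresh wrist-camera measurement showed this, and I corrected it before lowering.
- **Not checked:** I kept the arm clear of the block plungers, the cast, the bowl and the red look-alike, but did not re-measure their positions at the end.

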